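Set up a marker lamp for its inspection picture

ROBOT

A 7-joint arm with a two-finger parallel gripper is mounted at the origin on the work surface. World frame = base frame: x ahead of the robot, y to its left, z up, the work surface at z = 0. Lengths are in m, angles in rad, forces in N, time in s.
With the tool pointing down it reaches from about 0.425 to 0.925 m from the base axis. Payload 6.8 kg.
Tool frame: the origin (TCP) lies on the centre line of the jaws, within the pads' length; the fingertips stand 11 mm ahead of it and the grasp point (between the pads) lies 8 mm behind it; z points along the fingers, y is the line along which they close (so a half turn about z gives the same grasp; the last joint's range is limited). The gripper opens to 85 mm and grips with 20 to 120 N. Pads are 22 mm wide; open, the fingers measure 114 mm over their backs; the gripper's body (76 mm by 85 mm) begins 54 mm behind the grasp point. The pads swing forward as they close: fully open they stand 13 mm farther back than shut.
Start: joints at [-1.312, 0.477, 0.022, 1.555, -0.011, 1.109, -0.083], TCP at [0.242, 0.63, 0.242] pointing down, gripper open.
Joint ranges: [-2.96, 2.96], [-0.34, 2.1], [-1.41, 1.46], [0.24, 2.44], [-1.37, 4.51], [0.17, 1.92], [-2.96, 2.96]. Speed limits (rad/s): [2.39, 2.39, 3.14, 3.14, 3.14, 3.14, 3.14].

INTERFACE

Orientations are given as a unit quaternion [w, x, y, z].
In Python, from cell import ctrl gives the robot as it stands.
- The arm moves only by the tool carry_out, never from a script. Its arguments are lists of equal length, an entry for each row: "xyz": the shift along the world's x, y, z in mm, a list of three; "dr": the turn, a rotation vector about the world's x, y, z in degrees, a list of three; "fingers": the finger opening in mm, from 0 to 85.4. In form: {"xyz": [[tx, ty, tz], ...], "dr": [[ax, ay, az], ...], "fingers": [fingers, ...]}. A call has 1 to 20 rows; each row shifts and turns the commanded pose from where the row before left it; what a row does not reach is not made up. A row lasts 1/12 s, in which the tool goes at most 41.7 mm and 7.16 degrees, less where a joint would pass 70% of its speed; a pose out of reach is approached as far as the arm can. A call with a gripper value outside its range is refused whole. The fingers move at their own pace and stop on an object; the grip force is fixed at half the most. Time passes only in rows, so rows that do not move let the fingers close. It gives the time, the measured TCP pose, the force, the opening and the grip force at its end, in the units of the state.
- ctrl.get_obs(): the state, without advancing time (a new reading comes with each control period).
- ctrl.get_image(name): name is "side" or "top" or "wrist"; returns a dict with "color" (480x640x3 uint8, red, green, blue), "depth" (480x640 float32, m along the optical axis (not along the pixel's ray), 0 where there is no reading), "mtx" (3x3 intrinsics, pixels), "origin" and "attitude" of the camera in the world; the wrist camera has in their place "hand_eye" (4x4, takes a point from camera to tool coordinates, whose origin is the TCP and whose axes are the flange's). Camera axes: x right, y up, looking along -z (the intrinsics and any distortion apply to the point x, -y, -z); pixel columns grow to the right and rows downward; lengths in m; the calibration is good to about 2 mm. A picture is of the moment at which its call begins: read the wrist's pose just before it.
- ctrl.finish_job(): hands the job in; it is judged then, once.
The state is a dict: "time_s": time; "joints": joint angles; "qvel": joint speeds; "joint_torque": joint torques, N m; "ee_pos": TCP position; "tcp_rot": TCP orientation; "ft_force": force on the tool from outside, world axes, zero at the start; "wrist_torque": the same for the moment, N m; "gripper_width": opening from 0.0 (shut) to 1.0 (fully open); "grasp_force": force on a finger pad.
Only numpy, scipy, OpenCV 4.12 (cv2) and the standard library are available. Lean on these libraries where they do the work, as an engineer would, in place of code of your own. Each camera call takes 0.05 s, during which the arm holds its last target. There are 200 camera calls.

TASK

First lay the red lamp, lens up and without dropping it, fully down in the nest between its blue guides and let go of it. Then turn and tilt the inspection camera by its handle bar so that it looks straight at the middle of the red lens, and last throw the switch box's toggle fully over, away from the robot, to light the lamp. Leave the amber lamp and the other things on the bench where they are.

Things in the scene. Friction and masses are not known exactly. Their poses are not given: they have to be found in the camera images.
- red_lamp: Lamp to be checked: oval (straight sides, round ends), 140 long x 50 wide x 29 high, 0.13-0.21 kg: black housing 20 high (grip its flat sides), red lens above (46 wide) with six white LED dots. Lies lens up in one half of the grey tray. Origin: centre of the underside; x along its length, y across, z up out of the lens. Its two ends are alike.
- red_lamp_mid (a point): The middle of the red lamp's lens, 30 mm above the lamp's underside. Axes as the lamp's.
- amber_lamp: A second lamp of the same shape and size but with an orange (amber) lens, lying lens up in the other half of the tray. Leave alone. Origin and axes as for the red lamp.
- tray: Fixed shallow grey plastic tray 280 (x) x 200 (y) x 16 high, walls 4, floor top at 4; holds the two lamps, one in its half towards the robot and one in its far half, both lying roughly along y. It stands on the left or the right of the nest, the camera on the other side. Origin: centre of its underside.
- nest: Fixed nest: aluminium plate 170 (x) x 100 (y) x 12 with six blue blocks 14 high on it: end stops, inner faces at x = +-73; four guides 20 long at x = +-45, inner faces at y = +-28. The lamp lies between them along x, either way round, 3 mm play, underside 12 above the bench; 70 mm free for fingers between guides. Origin: centre of underside; x along its length (roughly world y), z up.
- stand: Fixed stand of the inspection camera: round dark foot of 120 diameter, column of 28 diameter, black collar. Origin: centre of the foot's underside, on the swivel axis, which is vertical. Its x axis is the way the camera looks when the swivel reads 0 (roughly away from the robot).
- swivel (a joint): Swivel of the dark fork on the column (rad): turn of the camera about the vertical axis from the stand's x axis, positive anticlockwise seen from above, range -2.6 to 2.6. Stiff (about 0.25 N m, some 2 N at the handle bar): stays where it is left.
- tilt (a joint): Tilt of the camera in the fork (rad): 0 = looking level, positive = looking down, range -0.5 to 1.1. The tilt axis is level, 236 above the bench, and crosses the swivel axis. Stiff (about 0.3 N m): stays where it is left.
- lens (a point): Front of the lens, 73 ahead of the tilt axis. Its x axis is the line of sight, which passes through the crossing of swivel and tilt axes; y to the camera's left, z up. Camera: white box 75 long x 66 wide x 56 high between the fork's dark cheeks (94 over all), black lens inside a 60 mm ring light with a white face.
- bar_grip (a point): Middle of the black rubber grip (22 diameter, 92 long) of the camera's handle bar. The bar runs straight back from the camera, 0.407 rad below the line of sight; this point is 138 behind the tilt axis and 52 below the line of sight. Axes as at the lens. Pinch it from above across the bar: moving it sideways swivels, raising it tilts the camera down.
- switch_box: Fixed blue switch box 80 x 80 x 55 high with a toggle in the middle of its top. Origin: centre of its underside; x points away from the robot.
- toggle (a joint): Toggle of the switch box (rad): 0 = off, leaning 0.45 towards the robot (-x of the box), 0.9 = on, leaning 0.45 away from the robot (+x). It pivots 60 above the bench over the box's centre about the box's y axis and stays where it is left; it takes about 2 N at the tip.
- toggle_tip (a point): Middle of the red ball (15 diameter) on the end of the toggle's steel stem (9 diameter), 45 from its pivot.
- screwdriver: Screwdriver with a yellow handle, 170 long, lying to the left (+y) of the switch box. Leave alone. Origin: under its middle, x along it.
- marker: Blue marker pen, 130 long, 14 diameter, lying to the right (-y) of the switch box. Leave alone. Origin: under its middle, x along it.
- solder_reel: Reel of solder, blue flanges of 56 diameter, 42 high, standing beyond the nest to the left. Leave alone. Origin: centre of its underside.
- meter: Yellow multimeter 150 x 75 x 40 high lying beyond the nest to the right. Leave alone. Origin: centre of its underside, x along its length.
- tape: Roll of yellow tape, 90 diameter, 24 high, lying flat beyond the nest. Leave alone. Origin: centre of its underside.
- flux: White flux bottle with a red cap, 44 diameter, 95 high, standing at the left. Leave alone. Origin: centre of its underside.
Things that resemble listed ones, but are neither listed nor needed, are in the scene too. What is shaped like the red_lamp but purple or turquoise is not meant.

How it is judged:
On the way, in this order (a step that is already met when the one before it is completed fails the run):
1. the red lamp lies lens up, flat on the nest's plate between its guides, and is let go (x of red_lamp in the frame of nest between -0.007 and 0.007 m and y of red_lamp in the frame of nest between -0.007 and 0.007 m and z of red_lamp in the frame of nest between 0.009 and 0.016 m and angle between red_lamp's own z axis and vertical below 0.07 rad and angle between the x axis of red_lamp and the x axis of nest, either way round below 0.12 rad and linear speed of red_lamp below 0.03 m/s and contact force between the fingers and red_lamp below 0.1 N), for 0.2 s.
2. the camera's line of sight passes the middle of the red lens by less than 25 mm, sideways and up or down, with the camera at rest (x of red_lamp in the frame of nest between -0.007 and 0.007 m and y of red_lamp in the frame of nest between -0.007 and 0.007 m and z of red_lamp in the frame of nest between 0.009 and 0.016 m and angle between red_lamp's own z axis and vertical below 0.07 rad and angle between the x axis of red_lamp and the x axis of nest, either way round below 0.12 rad and linear speed of red_lamp below 0.03 m/s and y of red_lamp_mid in the frame of lens between -0.025 and 0.025 m and z of red_lamp_mid in the frame of lens between -0.025 and 0.025 m and x of red_lamp_mid in the frame of lens above 0.05 m and velocity of joint swivel between -0.05 and 0.05 rad/s and velocity of joint tilt between -0.05 and 0.05 rad/s), for 0.2 s.
3. the toggle is thrown over, past 0.75 rad of its 0.9 (value of joint toggle above 0.75 rad), for 0.1 s.
At the end, for the whole second after the job is handed in: Red lamp let go, lens up, flat on the nest plate (underside 9 to 16 mm up, tilt under 0.07), centred within 7 mm, lined up within 0.12 rad; camera at rest, line of sight within 25 mm of the lens middle sideways and up/down; toggle over 0.75 rad (all of step 2 and contact force between the fingers and red_lamp below 0.1 N and value of joint toggle above 0.75 rad); the robot touches nothing.
It fails at once if the amber lamp is moved more than 30 mm (distance of amber_lamp from where it was at the start of the episode above 0.03 m).
It fails at once if the screwdriver or the marker is moved more than 30 mm (distance of any of screwdriver, marker from where it was at the start of the episode above 0.03 m).
It fails at once if the solder reel or the multimeter is moved more than 30 mm (distance of any of solder_reel, meter from where it was at the start of the episode above 0.03 m).
It fails at once if the tape roll or the flux bottle is moved more than 30 mm (distance of any of tape, flux from where it was at the start of the episode above 0.03 m).
It fails at once if the red lamp is dropped or thrown (faster than 0.6 m/s, which is a fall of about 18 mm, while the fingers do not touch it) (linear speed of red_lamp above 0.6 m/s and contact force between the fingers and red_lamp below 0.1 N).
It also fails if it takes over 67 s, if anything falls off the work surface, if the arm or the gripper's body presses on something with over 40 N, if the wrist force passes 120 N, or if a joint passes its speed limit or range.

## Working session

There is one attempt and no reset: what is moved stays moved. The work goes in short steps, Python scripts to look and compute and a tool call to move; the robot and the scene stay as the last step left them, time stands still between calls to the robot, and variables do not carry over. Pictures are saved under pics/ and viewed, at most 13 in all, crops included, and the job is handed in when it is done.

Besides the shell and the picture viewer there is one more tool, called after "Request:" as name(argument=value, ...) on one line, values as JSON. carry_out: Moves the arm, as the interface text tells. Its arguments: {"type":"object","properties":{"xyz":{"type":"array","items":{"type":"array","items":{"type":"number"}}},"dr":{"type":"array","items":{"type":"array","items":{"type":"number"}}},"fingers":{"type":"array","items":{"type":"number"}}},"required":["xyz","dr","fingers"]}

```bash
mkdir -p pics
cat > h.py <<'E'
import numpy as np, cv2
from cell import ctrl
from scipy.spatial.transform import Rotation as R
def rot(q):
    q=np.array(q,float)
    return q if q.shape==(3,3) else R.from_quat(q,scalar_first=True).as_matrix()
def grab(name):
    o=ctrl.get_obs(); im=ctrl.get_image(name)
    if 'hand_eye' in im:
        T=np.eye(4); T[:3,:3]=rot(o['tcp_rot']); T[:3,3]=o['ee_pos']; T=T@np.array(im['hand_eye'])
    else:
        T=np.eye(4); T[:3,:3]=rot(im['attitude']); T[:3,3]=im['origin']
    im['T']=T; return im
def cloud(im):
    d=im['depth']; K=im['mtx']; v,u=np.mgrid[:480,:640]
    P=np.stack([(u-K[0,2])/K[0,0]*d,-(v-K[1,2])/K[1,1]*d,-d],-1)
    W=P@im['T'][:3,:3].T+im['T'][:3,3]; W[d<=0]=np.nan; return W
def ray(im,u,v,z):
    K=im['mtx']; r=im['T'][:3,:3]@np.array([(u-K[0,2])/K[0,0],-(v-K[1,2])/K[1,1],-1]); o=im['T'][:3,3]
    return o+r*(z-o[2])/r[2]
E
python3 - <<'E'
from h import *
for n in('top','side'):
    im=grab(n); cv2.imwrite(f'pics/{n}0.png',im['color'][:,:,::-1]); np.savez(f'{n}0.npz',**im)
    print(n,[k for k in im],im['T'].round(3).tolist(),np.array(im['mtx']).round(1).tolist())
print(ctrl.get_obs())
E
```

```text
top ['color', 'depth', 'mtx', 'origin', 'attitude', 'T'] [[-0.013, 0.993, -0.114, 0.379], [-1.0, -0.012, 0.005, 0.012], [0.004, 0.114, 0.993, 1.538], [0.0, 0.0, 0.0, 1.0]] [[478.1, 0.0, 330.6], [0.0, 478.1, 246.7], [0.0, 0.0, 1.0]]
side ['color', 'depth', 'mtx', 'origin', 'attitude', 'T'] [[0.755, 0.485, -0.441, 0.01], [-0.655, 0.56, -0.507, -0.558], [0.001, 0.672, 0.741, 0.989], [0.0, 0.0, 0.0, 1.0]] [[454.5, 0.0, 320.4], [0.0, 454.5, 238.5], [0.0, 0.0, 1.0]]
{'time_s': 0.1, 'joints': array([-1.3120786 ,  0.47770768,  0.02238738,  1.55631569, -0.01149599,
        1.10931147, -0.08309456]), 'qvel': array([-3.83078593e-06, -4.83833777e-04,  6.01812318e-04, -2.61817044e-03,
       -1.98105815e-04, -8.37647597e-04, -1.67917514e-03]), 'joint_torque': array([ 4.59575778e-03, -5.97761858e+01,  1.61347546e+00, -2.81953669e+01,
        1.27948704e-02,  5.02988623e-03,  4.13828673e-06]), 'ee_pos': array([0.24194188, 0.62961495, 0.24144592]), 'tcp_rot': array([-7.74622676e-05,  1.82388206e-01,  9.83226267e-01, -8.02987150e-04]), 'ft_force': array([0.1922869 , 0.01385416, 1.02387131]), 'wrist_torque': array([ 0.01651817, -0.01548763,  0.00517736]), 'grasp_force': 0.0, 'gripper_width': 1.0010135053371345}
```

View pics/top0.png

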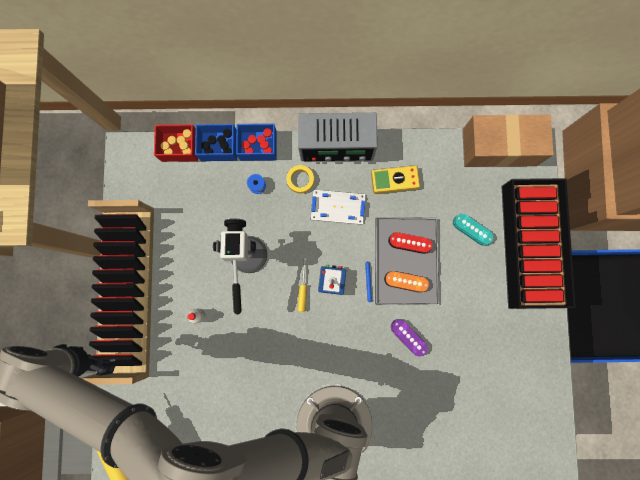

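View pics/side0.png

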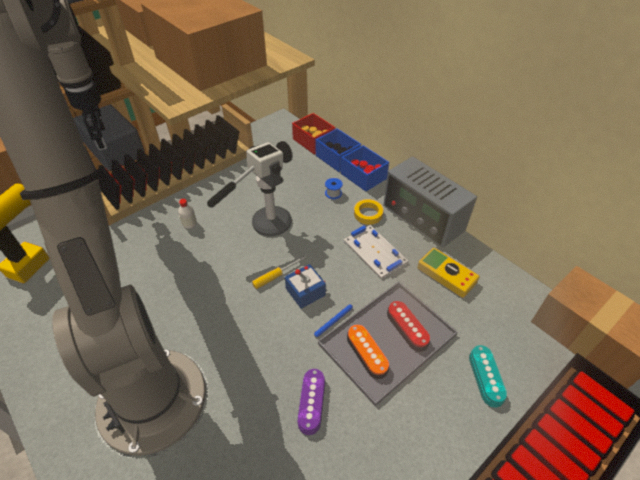

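The top view shows the red lamp at about (411,243), amber at (408,281), the nest at (338,207), the inspection camera at (235,245) with its grip at (237,298), and the switch box at (333,281). The side view shows the toggle leaning to the robot near (305,275). Next I measure these.

```bash
cat > m.py <<'E'
from h import *
def load(n): return dict(np.load(f'{n}0.npz'))
def comp(im,mask,box,k=None):
    u0,v0,u1,v1=box; m=np.zeros((480,640),np.uint8); m[v0:v1,u0:u1]=mask[v0:v1,u0:u1]; return m
t=load('top'); W=cloud(t); hsv=cv2.cvtColor(t['color'],cv2.COLOR_RGB2HSV); H,S,V=[hsv[...,i].astype(int) for i in range(3)]
def pts(m): 
    p=W[m>0]; return p[~np.isnan(p[:,0])]
def axis(p):
    c=(p.min(0)+p.max(0))/2; r=cv2.minAreaRect((p[:,:2]*1000).astype(np.float32)); return np.round(r[0],1),np.round(r[1],1),round(r[2],1),np.median(p[:,2]).round(4)
sat=((S>130)&(V>90)).astype(np.uint8)
for n,b,cond in(('red',(380,225,440,260),(H<6)|(H>172)),('amber',(380,265,440,298),(H>7)&(H<22))):
    m=comp(t,sat*cond,b); p=pts(m); print(n,axis(p))
m=comp(t,((H>100)&(H<125)&(S>130)).astype(np.uint8),(300,180,375,230)); 
nl,l,st,ce=cv2.connectedComponentsWithStats(m)
for i in range(1,nl):
    if st[i,4]>5: print('blue',st[i,4],ce[i].round(1),ray(t,*ce[i],0.026)[:2].round(4))
p=pts(m);print('nest',axis(p))
m=comp(t,((H>95)&(H<130)&(S>110)&(V>40)).astype(np.uint8),(315,262,352,298));p=pts(m);p=p[p[:,2]>.045];print('box',axis(p))
m=comp(t,sat*((H<6)|(H>172)),(315,262,352,298));p=pts(m);print('ball',p.mean(0).round(4),len(p),'uv',np.argwhere(m).mean(0)[::-1])
# camera cloud
c=(W[...,0]>.1)&(W[...,0]<.65)&(W[...,1]>.15)&(W[...,1]<.42)&(W[...,2]>.12)
m=comp(t,c.astype(np.uint8),(200,200,275,320))
dark=m*(V<60); white=m*(V>150)*(S<50)
p=pts(white);print('white',axis(p),p[:,2].max(),len(p))
p=pts(dark);q=p[p[:,0]<.38];print('grip',axis(q),q.mean(0),len(q)); print(q[:,0].min(),q[:,0].max())
for x in np.arange(q[:,0].min(),q[:,0].max(),.015):
    s=q[abs(q[:,0]-x)<.008]
    if len(s): print(x.round(3),s.mean(0).round(4),s[:,2].max().round(4))
foot=comp(t,((V<110)&(W[...,2]<.03)&(W[...,2]>.006)).astype(np.uint8),(200,220,290,290));p=pts(foot);print('foot',axis(p),p.min(0),p.max(0),len(p))
print('lamps world top',)
E
python3 m.py
```

```text
red (array([ 563.6, -253.2]), array([141. ,  47.2]), 78.1, np.float64(0.032))
amber (array([ 439.1, -237.7]), array([142.9,  48. ]), 77.8, np.float64(0.0317))
blue 14 [325.1 194.9] [0.7208 0.0189]
blue 49 [313.5 204. ] [0.6916 0.0568]
blue 15 [352.7 197.1] [ 0.7127 -0.0697]
blue 49 [362.4 207.9] [ 0.6769 -0.1003]
blue 14 [323.1 214.9] [0.6555 0.0261]
blue 13 [350.8 217.2] [ 0.6472 -0.0624]
nest (array([684.6, -21.6]), array([168.3,  74.3]), 84.3, np.float64(0.0253))
box (array([445.4,   0.8]), array([77.7, 78.8]), 82.7, np.float64(0.0532))
ball [0.4539 0.003  0.074 ] 27 uv [331.25       277.46428571]
white (array([522.9, 270.1]), array([ 63.5, 173.9]), 89.0, np.float64(0.2611)) 0.2735298755993514 390
grip (array([364.7, 267.4]), array([17.1, 27.8]), 88.6, np.float64(0.1971)) [0.36543327 0.26659769 0.19692872] 73
0.3506774197277811 0.37864306939600945
0.351 [0.3541 0.2665 0.1934] 0.1998
0.366 [0.3661 0.2668 0.1969] 0.2038
foot (array([518.6, 232.3]), array([154.1, 117.6]), 66.5, np.float64(0.0186)) [0.476123   0.15331526 0.00613129] [0.59281169 0.31913418 0.02992622] 568
lamps world top
```

Request:
carry_out(xyz=[[0, 0, 40], [0, 0, 40], [0, 0, 40], [0, 0, 40], [0, 0, 40], [13, -38, 0], [13, -38, 0], [13, -38, 0], [13, -38, 0], [13, -38, 0], [13, -38, 0], [13, -38, 0], [13, -38, 0], [13, -38, 0], [13, -38, 0]], dr=[[0, 0, 0], [0, 0, 0], [0, 0, 0], [0, 0, 0], [0, 0, 0], [0, 0, -4], [0, 0, -4], [0, 0, -4], [0, 0, -4], [0, 0, -4], [0, 0, -4], [0, 0, -4], [0, 0, -4], [0, 0, -4], [0, 0, -4]], fingers=[85, 85, 85, 85, 85, 85, 85, 85, 85, 85, 85, 85, 85, 85, 85])

```text
time_s: 1.35
ee_pos: [0.3721, 0.2479, 0.442]
tcp_rot: [-0.0, 0.509, 0.861, -0.0]
ft_force: [0.6, 0.6, 1.1]
gripper_width: 0.994
grasp_force: 0.0
```

```bash
cat > s.py <<'E'
from h import *
o=ctrl.get_obs(); M=rot(o['tcp_rot'])
print(round(o['time_s'],2),'tcp',(o['ee_pos']*1000).round(1),'yaw_y',np.degrees(np.arctan2(M[1,1],M[0,1])).round(1),'z',M[:,2].round(3),'q',o['joints'].round(2),'F',o['ft_force'].round(1),'w',round(o['gripper_width'],3),'g',round(o['grasp_force'],1))
E
python3 s.py
```

```text
1.35 tcp [372.1 247.9 442. ] yaw_y 28.8 z [-0. -0. -1.] q [-1.03 -0.07  0.29  1.78  0.02  1.42 -0.24] F [0.6 0.6 1.1] w 0.994 g 0.0
```

Run:
```python
from h import *
im=grab('wrist'); cv2.imwrite('pics/w1.png',im['color'][:,:,::-1]); np.savez('w10.npz',**im); print(im['hand_eye'].round(3).tolist(), im['mtx'][0,0])
```

```text
[[-0.001, 0.951, 0.31, 0.08], [1.0, 0.001, -0.0, 0.001], [-0.001, 0.31, -0.951, -0.132], [0.0, 0.0, 0.0, 1.0]] 417.12569172966914
```

Request:
carry_out(xyz=[[14.7, -38.5, 0], [14.7, -38.5, 0], [14.7, -38.5, 0], [14.7, -38.5, 0], [14.7, -38.5, 0], [14.7, -38.5, 0], [14.7, -38.5, 0], [14.7, -38.5, 0], [14.7, -38.5, 0], [14.7, -38.5, 0], [14.7, -38.5, 0], [14.7, -38.5, 0], [14.7, -38.5, 0], [0, 0, -38], [0, 0, -38], [0, 0, -38], [0, 0, -38], [0, 0, -38], [0, 0, 0]], dr=[[0, 0, -3], [0, 0, -3], [0, 0, -3], [0, 0, -3], [0, 0, -3], [0, 0, -3], [0, 0, -3], [0, 0, -3], [0, 0, -3], [0, 0, -3], [0, 0, -3], [0, 0, -3], [0, 0, -4.7], [0, 0, 0], [0, 0, 0], [0, 0, 0], [0, 0, 0], [0, 0, 0], [0, 0, 0]], fingers=[85, 85, 85, 85, 85, 85, 85, 85, 85, 85, 85, 85, 85, 85, 85, 85, 85, 85, 85])

```text
time_s: 2.98
ee_pos: [0.5595, -0.2474, 0.2448]
tcp_rot: [-0.005, 0.775, 0.632, -0.003]
ft_force: [-0.2, 1.3, 0.0]
gripper_width: 0.995
grasp_force: 0.0
```

```bash
python3 s.py
cat > lamp.py <<'E'
from h import *
im=grab('wrist'); cv2.imwrite('pics/w2.png',im['color'][:,:,::-1]); np.savez('w20.npz',**im)
hsv=cv2.cvtColor(im['color'],cv2.COLOR_RGB2HSV); H,S,V=[hsv[...,i].astype(int) for i in range(3)]
m=(((H<6)|(H>172))&(S>130)&(V>70)).astype(np.uint8)
c=max(cv2.findContours(m,cv2.RETR_EXTERNAL,cv2.CHAIN_APPROX_NONE)[0],key=cv2.contourArea)[:,0]
W=cloud(im); z=np.nanmedian(W[m>0][:,2]); print('lens z',z)
P=np.array([ray(im,u,v,0.033)[:2] for u,v in c])*1000
print(cv2.minAreaRect(P.astype(np.float32)),'pix',c.min(0),c.max(0))
E
python3 lamp.py
```

```text
2.98 tcp [ 559.5 -247.4  244.8] yaw_y -11.7 z [-0.012  0.004 -1.   ] q [-0.27  0.48  0.81  1.74 -0.38  1.1   0.46] F [-0.2  1.3  0. ] w 0.995 g 0.0
lens z 0.03338565143653005
((563.4439086914062, -249.46963500976562), (137.16494750976562, 47.433555603027344), 77.93968200683594) pix [295 121] [352 280]
```

Request:
carry_out(xyz=[[4, -4, -35], [0, 0, -35], [0, 0, -35], [0, 0, -35], [0, 0, -35], [0, 0, 0], [0, 0, 0]], dr=[[-0.2, -0.7, -0.3], [0, 0, 0], [0, 0, 0], [0, 0, 0], [0, 0, 0], [0, 0, 0], [0, 0, 0]], fingers=[85, 85, 85, 85, 85, 85, 85])

```text
time_s: 3.62
ee_pos: [0.568, -0.2546, 0.0786]
tcp_rot: [0.005, 0.777, 0.629, 0.004]
ft_force: [0.5, 0.4, 0.7]
gripper_width: 0.996
grasp_force: 0.0
```

```bash
python3 s.py
```

```text
3.62 tcp [ 568.  -254.6   78.6] yaw_y -12.0 z [ 0.012 -0.004 -1.   ] q [-0.15  0.68  0.66  1.85 -0.57  0.79  0.6 ] F [0.5 0.4 0.7] w 0.996 g 0.0
```

View pics/w2.png

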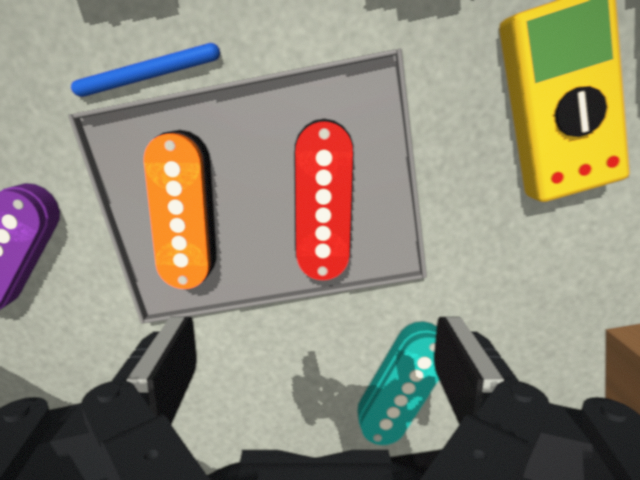

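View pics/w1.png

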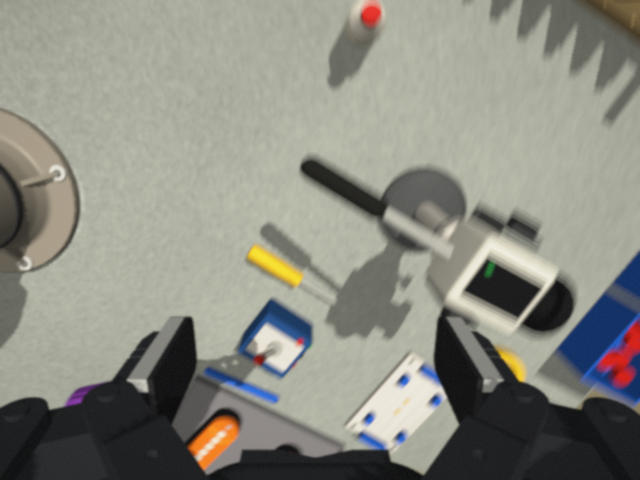

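The wrist views show red at (324,200) upright between the finger positions. The switch box has the toggle ball near (262,358), with a separate small red light at (300,342). I undo the tilt correction (it was only lag) and look once more.

Request:
carry_out(xyz=[[-4, 3, 0], [0, 0, 0], [0, 0, 0]], dr=[[0.2, 0.7, 0], [0, 0, 0], [0, 0, 0]], fingers=[85, 85, 85])

```text
time_s: 3.87
ee_pos: [0.5648, -0.2519, 0.08]
tcp_rot: [0.002, 0.777, 0.629, 0.001]
ft_force: [-0.8, -0.3, -0.3]
gripper_width: 0.997
grasp_force: 0.0
```

```bash
python3 s.py && sed -i 's/w2/w3/g' lamp.py && python3 lamp.py
```

```text
3.87 tcp [ 564.8 -251.9   80. ] yaw_y -12.0 z [ 0.004 -0.001 -1.   ] q [-0.15  0.67  0.66  1.86 -0.56  0.8   0.6 ] F [-0.8 -0.3 -0.3] w 0.997 g 0.0
lens z 0.03333247079164635
((563.23779296875, -249.01962280273438), (136.64028930664062, 46.87100601196289), 77.78913116455078) pix [256 128] [363 401]
```

View pics/w3.png

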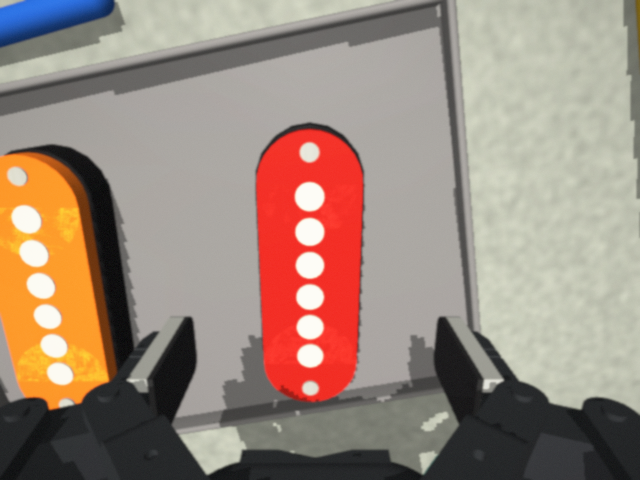

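The red lamp lies fully in view, x 256–363 and y 128–401, upright between the fingers. I go down and grip.

Request:
carry_out(xyz=[[-1.5, 3, -25], [0, 0, -20], [0, 0, -14], [0, 0, 0], [0, 0, 0], [0, 0, 0], [0, 0, 0], [0, 0, 0], [0, 0, 0], [0, 0, 0], [0, 0, 0]], dr=[[0, 0, 0], [0, 0, 0], [0, 0, 0], [0, 0, 0], [0, 0, 0], [0, 0, 0], [0, 0, 0], [0, 0, 0], [0, 0, 0], [0, 0, 0], [0, 0, 0]], fingers=[85, 85, 85, 85, 40, 40, 40, 40, 40, 40, 40])

```text
time_s: 4.83
ee_pos: [0.5627, -0.2492, 0.0201]
tcp_rot: [0.001, 0.777, 0.629, 0.001]
ft_force: [-1.0, -0.2, 5.7]
gripper_width: 0.566
grasp_force: 62.8
```

```bash
python3 s.py
```

```text
4.83 tcp [ 562.7 -249.2   20.1] yaw_y -12.0 z [ 0.003 -0.001 -1.   ] q [-0.11  0.75  0.59  1.88 -0.63  0.7   0.65] F [-1.  -0.2  5.7] w 0.566 g 62.8
```

Request:
carry_out(xyz=[[0, 0, 15], [0, 0, 30], [0, 0, 35], [0, 0, 35], [15, 17, 35], [25, 28, 25], [27, 32, 5], [27, 32, 0], [20, 22, 0], [7, 8, 0], [0, 0, 0], [0, 0, 0], [0, 0, 0]], dr=[[0, 0, 0], [0, 0, 0], [0, 0, 0], [0, 0, 0], [0, 0, 1.5], [0, 0, 1.5], [0, 0, 1.5], [0, 0, 1], [0, 0, 1], [0, 0, 0], [0, 0, 0], [0, 0, 0], [0, 0, 0]], fingers=[40, 40, 40, 40, 40, 40, 40, 40, 40, 40, 40, 40, 40])

```text
time_s: 5.92
ee_pos: [0.6791, -0.1142, 0.197]
tcp_rot: [0.0, 0.741, 0.671, -0.001]
ft_force: [-0.4, 0.7, -1.5]
gripper_width: 0.568
grasp_force: 62.7
```

```bash
python3 s.py
cat > nest.py <<'E'
from h import *
im=grab('wrist'); cv2.imwrite('pics/w4.png',im['color'][:,:,::-1]); np.savez('w40.npz',**im)
hsv=cv2.cvtColor(im['color'],cv2.COLOR_RGB2HSV); H,S,V=[hsv[...,i].astype(int) for i in range(3)]
m=((H>100)&(H<125)&(S>130)&(V>70)).astype(np.uint8)
n,l,st,ce=cv2.connectedComponentsWithStats(m)
for i in range(1,n):
    if st[i,4]>60: print(st[i,4],ce[i].round(1),(ray(im,*ce[i],.026)[:2]*1000).round(1), np.nanmedian(cloud(im)[l==i][:,2]).round(4))
m=(((H<6)|(H>172))&(S>130)&(V>70)).astype(np.uint8)
c=max(cv2.findContours(m,cv2.RETR_EXTERNAL,cv2.CHAIN_APPROX_NONE)[0],key=cv2.contourArea)[:,0]
z=np.nanmedian(cloud(im)[m>0][:,2]); P=np.array([ray(im,u,v,z)[:2] for u,v in c])*1000
print('lamp',z,cv2.minAreaRect(P.astype(np.float32)),c.min(0),c.max(0))
E
python3 nest.py
```

```text
5.92 tcp [ 679.1 -114.2  197. ] yaw_y -5.7 z [-0.    -0.001 -1.   ] q [-0.4   0.64  0.72  1.6  -0.46  1.08  0.35] F [-0.4  0.7 -1.5] w 0.568 g 62.7
364 [259.1  12.3] [656.9  25. ] 0.0263
363 [358.8  12.5] [721.2  18.4] 0.0263
314 [263.2 146.6] [647.7 -60. ] 0.0262
201 [354.9 143. ] [712.9 -64. ] 0.0264
1577 [ 48.4 233.5] [ 476. -108.] 0.0131
lamp 0.21018817765354814 ((680.7023315429688, -99.52207946777344), (107.87431335449219, 46.883243560791016), 84.22940826416016) [238 148] [391 453]
```

View pics/w4.png

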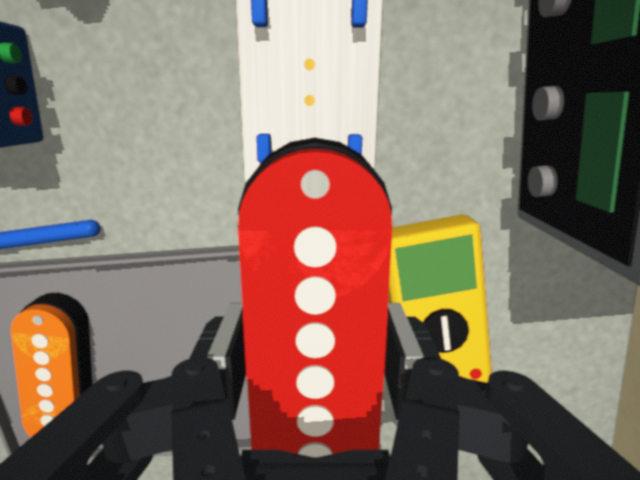

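The lamp is held upright in the image (front end at row 148), and the nest lies ahead with guides at (260,12), (359,12), (263,147) and (355,143). I compute the exact offsets from the guide inner edges.

Run:
```python
from h import *
im=dict(np.load('w40.npz')); hsv=cv2.cvtColor(im['color'],cv2.COLOR_RGB2HSV); H,S,V=[hsv[...,i].astype(int) for i in range(3)]
m=((H>100)&(H<125)&(S>130)&(V>70))
W=cloud(im)
top=m&(abs(W[...,2]-.026)<.004)
for n,(a,b,c,d) in dict(FL=(0,60,240,280),FR=(0,60,340,380),NL=(120,170,250,280),NR=(120,170,340,370)).items():
    rr,cc=np.nonzero(m[a:b,c:d]); r0,r1=rr.min()+a,rr.max()+a; cm=cc.mean()+c
    t=np.nonzero(top[a:b,c:d])[0]+a
    e=(r1+.5) if n[0]=='F' else r0-.5
    print(n,'rows',r0,r1,'bottom edge',(ray(im,cm,e,.012)*1000).round(1)[:2],'cols',cc.min()+c,cc.max()+c,'depth y',np.nanmin(W[...,1][a:b,c:d][top[a:b,c:d]]).round(4),np.nanmax(W[...,1][a:b,c:d][top[a:b,c:d]]).round(4))
for r in (150,160,170): 
    pass
print('tip',(ray(im,315,148,.210)*1000).round(1), (ray(im,315.5,300,.210)*1000).round(1))
w=(V>150)&(S<40)
for r in (60,90,110):
    c=np.nonzero(w[r,225:395])[0]+225; print('plate',r,c.min(),c.max(),(ray(im,c.min(),r,.012)*1000).round(1)[:2],(ray(im,c.max(),r,.012)*1000).round(1)[:2])
```

```text
FL rows 0 25 bottom edge [654.3  19.7] cols 252 266 depth y 0.018 0.0327
FR rows 0 26 bottom edge [722.2  12.3] cols 352 366 depth y 0.0111 0.0261
NL rows 134 161 bottom edge [647.2 -51.8] cols 257 270 depth y -0.0701 -0.0513
NR rows 135 153 bottom edge [714.5 -59.3] cols 348 361 depth y -0.0714 -0.0583
tip [686.1 -45.9 210. ] [681.6 -92.7 210. ]
plate 60 225 394 [6.274e+02 5.000e-01] [745.4 -11.3]
plate 90 225 394 [624.1 -19.1] [744.5 -31.2]
plate 110 225 394 [621.9 -32.6] [744.  -44.9]
```

Request:
carry_out(xyz=[[2, 35, -15], [3, 35, -20], [0, 24, -30], [0, 0, -35], [0, 0, -30], [0, 0, -15], [0, 0, 0], [0, 0, 0], [0, 0, 0], [0, 0, 0]], dr=[[0, 0, 0], [0, 0, 0], [0, 0, 0], [0, 0, 0], [0, 0, 0], [0, 0, 0], [0, 0, 0], [0, 0, 0], [0, 0, 0], [0, 0, 0]], fingers=[40, 40, 40, 40, 40, 40, 40, 40, 40, 40])

```text
time_s: 6.8
ee_pos: [0.6869, -0.0191, 0.0539]
tcp_rot: [0.001, 0.741, 0.672, 0.001]
ft_force: [0.3, 0.6, -2.8]
gripper_width: 0.569
grasp_force: 62.6
```

```bash
python3 s.py
```

```text
6.8 tcp [686.9 -19.1  53.9] yaw_y -5.6 z [ 0.004 -0.    -1.   ] q [-0.47  0.79  0.62  1.69 -0.58  0.85  0.3 ] F [ 0.3  0.6 -2.8] w 0.569 g 62.6
```

Request:
carry_out(xyz=[[-2, -1, 0], [0, 0, 0], [0, 0, 0], [0, 0, 0], [0, 0, 0]], dr=[[0, 0, 0], [0, 0, 0], [0, 0, 0], [0, 0, 0], [0, 0, 0]], fingers=[40, 40, 40, 40, 40])

```text
time_s: 7.22
ee_pos: [0.6834, -0.019, 0.0515]
tcp_rot: [0.0, 0.74, 0.672, 0.0]
ft_force: [0.7, -0.0, -3.3]
gripper_width: 0.568
grasp_force: 62.7
```

```bash
python3 s.py
```

```text
7.22 tcp [683.4 -19.   51.5] yaw_y -5.5 z [ 0.  0. -1.] q [-0.47  0.79  0.61  1.69 -0.58  0.85  0.3 ] F [ 0.7 -0.  -3.3] w 0.568 g 62.7
```

Request:
carry_out(xyz=[[1, -1, 0], [0, 0, -6], [0, 0, -6], [0, 0, -5], [0, 0, -4], [0, 0, -2], [0, 0, 0], [0, 0, 0]], dr=[[0, 0, 0], [0, 0, 0], [0, 0, 0], [0, 0, 0], [0, 0, 0], [0, 0, 0], [0, 0, 0], [0, 0, 0]], fingers=[40, 40, 40, 40, 40, 40, 40, 40])

```text
time_s: 7.88
ee_pos: [0.684, -0.0201, 0.0282]
tcp_rot: [-0.0, 0.74, 0.672, -0.0]
ft_force: [-1.0, 0.2, 0.8]
gripper_width: 0.565
grasp_force: 63.1
```

```bash
python3 s.py
```

```text
7.88 tcp [684.  -20.1  28.2] yaw_y -5.5 z [-0.001  0.    -1.   ] q [-0.46  0.82  0.59  1.7  -0.6   0.81  0.32] F [-1.   0.2  0.8] w 0.565 g 63.1
```

Request:
carry_out(xyz=[[0, 0, 0], [0, 0, 0], [0, 0, 0], [0, 0, 0], [0, 0, 20], [0, 0, 35], [0, 0, 35], [0, 0, 35], [0, 0, 20], [0, 0, 0], [0, 0, 0]], dr=[[0, 0, 0], [0, 0, 0], [0, 0, 0], [0, 0, 0], [0, 0, 0], [0, 0, 0], [0, 0, 0], [0, 0, 0], [0, 0, 0], [0, 0, 0], [0, 0, 0]], fingers=[85, 85, 85, 85, 85, 85, 85, 85, 85, 85, 85])

```text
time_s: 8.8
ee_pos: [0.6851, -0.0201, 0.1748]
tcp_rot: [0.001, 0.74, 0.672, 0.001]
ft_force: [-0.5, 0.3, -0.2]
gripper_width: 0.995
grasp_force: 0.0
```

```bash
python3 s.py && sed -i 's/w4/w5/g' nest.py && python3 nest.py
```

```text
8.8 tcp [685.1 -20.1 174.8] yaw_y -5.5 z [ 0.003  0.    -1.   ] q [-0.53  0.65  0.71  1.63 -0.48  1.04  0.23] F [-0.5  0.3 -0.2] w 0.995 g 0.0
1343 [313.  105.3] [692.3  58.8] 0.0263
396 [264.4 157.6] [656.8  28.9] 0.0262
381 [361.4 158. ] [721.1  22.4] 0.0262
177 [ 11.6 168.8] [487.4  38.1] 0.0205
200 [  2.5 278.2] [455.3 -38.6] 0.0538
332 [268.1 279.5] [647.7 -58.7] 0.0259
324 [356.4 279.6] [712.  -65.2] 0.026
729 [311.6 323. ] [675.8 -97.5] 0.0262
1673 [ 52.2 351. ] [ 473.5 -101.9] 0.0129
lamp 0.04135143758322157 ((684.000732421875, -19.259429931640625), (135.2815704345703, 46.555076599121094), 84.63318634033203) [275 124] [348 320]
```

View pics/w5.png

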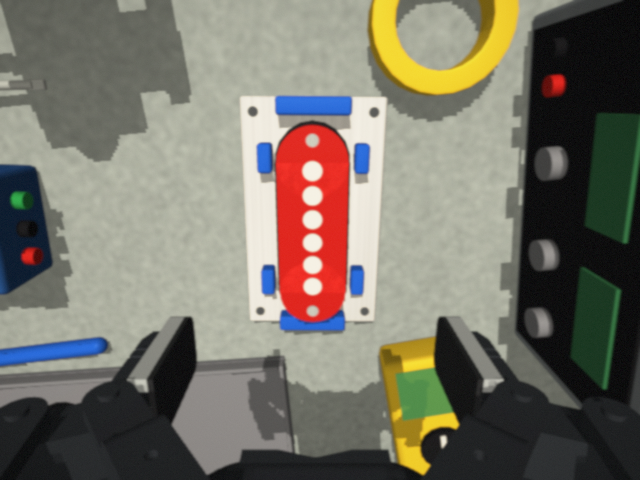

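The lamp sits in the nest between the guides (lens centred at (312,222)), underside at 12 mm. Now I work out the inspection camera's geometry from the earlier wrist view and the top view.

```bash
cat > cam.py <<'E'
from h import *
import sys
from scipy.optimize import least_squares
for n in sys.argv[1:]:
    im=dict(np.load(n+'.npz')); W=cloud(im); V=im['color'].max(-1).astype(int)
    reg=(W[...,0]>.25)&(W[...,0]<.72)&(W[...,1]>.1)&(W[...,1]<.45)
    gm=reg&(W[...,2]>.13)&(W[...,2]<.26)&(V<60)
    k,l,st,ce=cv2.connectedComponentsWithStats(gm.astype(np.uint8))
    for i in range(1,k):
        if st[i,4]<60: continue
        p=W[l==i]; r=cv2.minAreaRect((p[:,:2]*1000).astype(np.float32)); print(n,'dark',st[i],p.mean(0).round(4),p.min(0).round(3),p.max(0).round(3),np.round(r[0],1),np.round(r[1],1),round(r[2],1))
    f=reg&(W[...,2]>.008)&(W[...,2]<.026)&(V<140); p=W[f]
    k,l,st,ce=cv2.connectedComponentsWithStats(f.astype(np.uint8)); i=1+np.argmax(st[1:,4]); mk=(l==i).astype(np.uint8)
    c=max(cv2.findContours(mk,cv2.RETR_EXTERNAL,cv2.CHAIN_APPROX_NONE)[0],key=cv2.contourArea)[:,0]
    q=W[c[:,1],c[:,0]]; q=q[~np.isnan(q[:,0])]
    s=least_squares(lambda a:np.hypot(q[:,0]-a[0],q[:,1]-a[1])-.06,q[:,:2].mean(0),loss='soft_l1',f_scale=.002); print('foot',s.x.round(4),np.median(abs(s.fun)).round(4),len(q),np.median(W[mk>0][:,2]))
    w=reg&(W[...,2]>.235)&(W[...,2]<.30)&(V>140); p=W[w]
    for z0 in(.25,.26,.27): pass
    print('white top z',np.percentile(p[:,2],[5,50,95]).round(4),np.linalg.lstsq(np.c_[p[:,:2],np.ones(len(p))],p[:,2],rcond=None)[0].round(3))
E
python3 cam.py w10 top0
```

```text
w10 dark [ 302  161   85   55 1409] [0.3912 0.2681 0.2081] [0.35  0.26  0.191] [0.432 0.279 0.221] [390.7 267.7] [81.6 18.4] 3.4
w10 dark [479 214  24  15 117] [0.535  0.3052 0.1866] [0.522 0.303 0.184] [0.548 0.308 0.189] [535.1 305.3] [ 4.5 25.8] 87.8
w10 dark [507 218  28  17 155] [0.5252 0.3156 0.2502] [0.517 0.311 0.238] [0.546 0.318 0.254] [531.3 316.8] [29.   6.1] 10.3
w10 dark [ 523  281   50   51 1385] [0.593  0.2682 0.2522] [0.58  0.242 0.237] [0.606 0.291 0.26 ] [592.7 266.7] [25.  49.3] 3.5
foot [0.5176 0.3111] 0.0097 229 0.02179151443428229
white top z [0.2397 0.2629 0.2676] [-0.004 -0.009  0.264]
top0 dark [225 219  21  12 196] [0.5912 0.2647 0.2476] [0.575 0.24  0.218] [0.605 0.295 0.26 ] [590.2 267.3] [30.1 55. ] 0.6
top0 dark [249 241   7  13  74] [0.5309 0.2196 0.2333] [0.519 0.211 0.179] [0.547 0.237 0.255] [531.2 220.6] [20.9 32.7] 56.6
top0 dark [233 284   8  30 203] [0.3912 0.2665 0.205 ] [0.351 0.258 0.185] [0.431 0.277 0.226] [390.7 267.2] [80.2 18.6] 0.5
foot [0.536 0.273] 0.0035 113 0.018524489343544337
white top z [0.2533 0.2619 0.267 ] [-0.046  0.007  0.284]
```

Request:
carry_out(xyz=[[0, 0, 37], [0, 0, 37], [0, 0, 37], [0, 0, 37], [0, 0, 37], [0, 0, 37], [-29, 26, 0], [-29, 26, 0], [-29, 26, 0], [-29, 26, 0], [-29, 26, 0], [-29, 26, 0], [-29, 26, 0], [-29, 26, 0], [-29, 26, 0], [-29, 26, 0], [-26, 27, 0], [0, 0, 0], [0, 0, 0], [0, 0, 0]], dr=[[0, 0, 6.5], [0, 0, 6.5], [0, 0, 6.5], [0, 0, 6.5], [0, 0, 6.5], [0, 0, 6.5], [0, 0, 5], [0, 0, 5], [0, 0, 5], [0, 0, 5], [0, 0, 5], [0, 0, 5], [0, 0, 5], [0, 0, 5], [0, 0, 5], [0, 0, 5], [0, 0, 6.5], [0, 0, 0], [0, 0, 0], [0, 0, 0]], fingers=[85, 85, 85, 85, 85, 85, 85, 85, 85, 85, 85, 85, 85, 85, 85, 85, 85, 85, 85, 85])

```text
time_s: 10.52
ee_pos: [0.3683, 0.2665, 0.3943]
tcp_rot: [-0.001, 0.0, 1.0, -0.001]
ft_force: [1.1, -0.3, 0.2]
gripper_width: 0.991
grasp_force: 0.0
```

```bash
python3 s.py
```

```text
10.52 tcp [368.3 266.5 394.3] yaw_y 90.0 z [-0.001 -0.002 -1.   ] q [-1.04 -0.03  0.27  1.85  0.01  1.32  0.8 ] F [ 1.1 -0.3  0.2] w 0.991 g 0.0
```

Now pitch by −14° and descend to hover, then measure the bar close up.

Request:
carry_out(xyz=[[0, 0, -30], [0, 0, -30], [0, 0, -30], [0, 0, -22], [0, 0, 0], [0, 0, 0], [0, 0, 0]], dr=[[0, -5, 0], [0, -5, 0], [0, -4, 0], [0, 0, 0], [0, 0, 0], [0, 0, 0], [0, 0, 0]], fingers=[85, 85, 85, 85, 85, 85, 85])

```text
time_s: 11.1
ee_pos: [0.3699, 0.2669, 0.2847]
tcp_rot: [0.122, 0.002, 0.992, 0.0]
ft_force: [-0.2, 0.6, -0.4]
gripper_width: 0.994
grasp_force: 0.0
```

```bash
python3 s.py
cat > bar.py <<'E'
from h import *
import sys
n=sys.argv[1]; im=grab('wrist'); cv2.imwrite(f'pics/{n}.png',im['color'][:,:,::-1]); np.savez(n+'.npz',**im)
W=cloud(im); V=im['color'].max(-1).astype(int)
m=(abs(W[...,0]-.38)<.09)&(abs(W[...,1]-.267)<.06)&(W[...,2]>.12)&(W[...,2]<.26)&(V<75)
p=W[m]; print(len(p),p.min(0).round(3),p.max(0).round(3))
for x in np.arange(.34,.46,.012):
    s=p[abs(p[:,0]-x)<.006]
    if len(s)>10: print(x.round(3),'y',s[:,1].min().round(4),s[:,1].max().round(4),'ztop',np.percentile(s[:,2],90).round(4))
E
python3 bar.py w6
```

```text
11.1 tcp [369.9 266.9 284.7] yaw_y 89.8 z [ 0.243  0.    -0.97 ] q [-1.08 -0.04  0.18  2.14  0.25  0.91  0.52] F [-0.2  0.6 -0.4] w 0.994 g 0.0
5655 [0.346 0.259 0.186] [0.43  0.281 0.221]
0.352 y 0.2603 0.2801 ztop 0.1978
0.364 y 0.2601 0.2801 ztop 0.2017
0.376 y 0.2593 0.2803 ztop 0.2054
0.388 y 0.2592 0.2804 ztop 0.2092
0.4 y 0.2589 0.2805 ztop 0.213
0.412 y 0.2594 0.2807 ztop 0.217
0.424 y 0.26 0.2807 ztop 0.2192
```

View pics/w6.png

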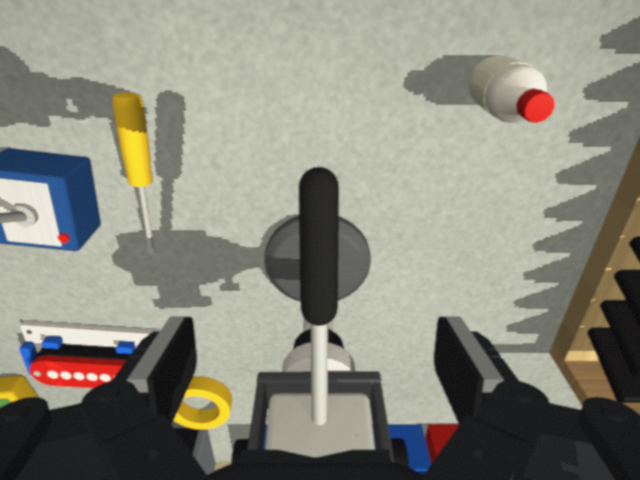

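The bar is upright at column 319, rows 168–325, between the fingers, above the foot disc (318,258). I go down along the tool axis and close.

Request:
carry_out(xyz=[[7, 3, -32], [7, 0, -32], [5, 0, -20], [2, 0, -11], [0, 0, 0], [0, 0, 0], [0, 0, 0], [0, 0, 0], [0, 0, 0], [0, 0, 0], [0, 0, 0], [0, 0, 0], [0, 0, 0], [0, 0, 0]], dr=[[0, 0, 0], [0, 0, 0], [0, 0, 0], [0, 0, 0], [0, 0, 0], [0, 0, 0], [0, 0, 0], [0, 0, 0], [0, 0, 0], [0, 0, 0], [0, 0, 0], [0, 0, 0], [0, 0, 0], [0, 0, 0]], fingers=[85, 85, 85, 85, 85, 85, 15, 15, 15, 15, 15, 15, 15, 15])

```text
time_s: 12.32
ee_pos: [0.3894, 0.2701, 0.1885]
tcp_rot: [0.122, 0.0, 0.993, 0.0]
ft_force: [-0.1, -1.1, 2.8]
gripper_width: 0.235
grasp_force: 58.5
```

```bash
python3 s.py
```

```text
12.32 tcp [389.4 270.1 188.5] yaw_y 90.0 z [ 0.242  0.    -0.97 ] q [-1.05  0.12  0.2   2.22  0.26  0.65  0.52] F [-0.1 -1.1  2.8] w 0.235 g 58.5
```

```bash
cat > arc.py <<'E'
from h import *
import sys
A=np.array([531.5,269.9,236]); daz,dt,n1,n2=map(float,sys.argv[1:5]); az0=float(sys.argv[5]); n1,n2=int(n1),int(n2)
p=ctrl.get_obs()['ee_pos']*1000
c=p.copy(); out=[]; dr=[]
def step(rv):
    global p,c
    p=A+R.from_rotvec(rv,degrees=True).apply(p-A); s=np.round(p-c,1); c=c+s; out.append(s.tolist()); dr.append(np.round(rv,2).tolist())
for k in range(n1): step(np.array([0,0,daz/n1]))
a=np.radians(az0+daz); yl=np.array([-np.sin(a),np.cos(a),0])
for k in range(n2): step(yl*dt/n2)
print(out);print(dr);print(c.round(1))
E
python3 arc.py -62.4 25 12 6 0.2
```

```text
[[0.6, 12.9, 0.0], [1.8, 12.7, 0.0], [2.9, 12.6, 0.0], [4.0, 12.2, 0.0], [5.1, 11.9, 0.0], [6.2, 11.3, 0.0], [7.2, 10.7, 0.0], [8.1, 10.0, 0.0], [9.0, 9.2, 0.0], [9.8, 8.4, 0.0], [10.5, 7.4, 0.0], [11.2, 6.5, 0.0], [-1.4, 2.7, 10.4], [-1.1, 2.1, 10.7], [-0.7, 1.3, 10.8], [-0.4, 0.7, 10.8], [0.0, -0.1, 10.9], [0.4, -0.7, 10.9]]
[[0.0, 0.0, -5.2], [0.0, 0.0, -5.2], [0.0, 0.0, -5.2], [0.0, 0.0, -5.2], [0.0, 0.0, -5.2], [0.0, 0.0, -5.2], [0.0, 0.0, -5.2], [0.0, 0.0, -5.2], [0.0, 0.0, -5.2], [0.0, 0.0, -5.2], [0.0, 0.0, -5.2], [0.0, 0.0, -5.2], [3.69, 1.94, 0.0], [3.69, 1.94, 0.0], [3.69, 1.94, 0.0], [3.69, 1.94, 0.0], [3.69, 1.94, 0.0], [3.69, 1.94, 0.0]]
[462.6 401.9 253. ]
```

Request:
carry_out(xyz=[[0.6, 12.9, 0], [1.8, 12.7, 0], [2.9, 12.6, 0], [4, 12.2, 0], [5.1, 11.9, 0], [6.2, 11.3, 0], [7.2, 10.7, 0], [8.1, 10, 0], [9, 9.2, 0], [9.8, 8.4, 0], [10.5, 7.4, 0], [11.2, 6.5, 0], [0, 0, 0], [0, 0, 0], [0, 0, 0]], dr=[[0, 0, -5.2], [0, 0, -5.2], [0, 0, -5.2], [0, 0, -5.2], [0, 0, -5.2], [0, 0, -5.2], [0, 0, -5.2], [0, 0, -5.2], [0, 0, -5.2], [0, 0, -5.2], [0, 0, -5.2], [0, 0, -5.2], [0, 0, 0], [0, 0, 0], [0, 0, 0]], fingers=[15, 15, 15, 15, 15, 15, 15, 15, 15, 15, 15, 15, 15, 15, 15])

```text
time_s: 13.57
ee_pos: [0.4657, 0.396, 0.1882]
tcp_rot: [0.105, 0.513, 0.85, -0.063]
ft_force: [2.1, 1.3, -1.4]
gripper_width: 0.239
grasp_force: 58.8
```

```bash
python3 s.py; python3 arc.py 0 25 0 8 -62.2
```

```text
13.57 tcp [465.7 396.  188.2] yaw_y 27.8 z [ 0.113 -0.214 -0.97 ] q [-1.18  0.49  0.35  1.74  0.08  1.03 -0.42] F [ 2.1  1.3 -1.4] w 0.239 g 58.8
[[-1.1, 2.1, 7.8], [-0.9, 1.8, 8.0], [-0.7, 1.3, 8.0], [-0.6, 1.0, 8.1], [-0.3, 0.5, 8.2], [-0.1, 0.2, 8.2], [0.2, -0.2, 8.1], [0.3, -0.6, 8.2]]
[[2.76, 1.46, 0.0], [2.76, 1.46, 0.0], [2.76, 1.46, 0.0], [2.76, 1.46, 0.0], [2.76, 1.46, 0.0], [2.76, 1.46, 0.0], [2.76, 1.46, 0.0], [2.76, 1.46, 0.0]]
[462.5 402.1 252.8]
```

Request:
carry_out(xyz=[[-1.1, 2.1, 7.8], [-0.9, 1.8, 8], [-0.7, 1.3, 8], [-0.6, 1, 8.1], [-0.3, 0.5, 8.2], [-0.1, 0.2, 8.2], [0.2, -0.2, 8.1], [0.3, -0.6, 8.2], [0, 0, 0], [0, 0, 0], [0, 0, 0], [0, 0, 0]], dr=[[2.76, 1.46, 0], [2.76, 1.46, 0], [2.76, 1.46, 0], [2.76, 1.46, 0], [2.76, 1.46, 0], [2.76, 1.46, 0], [2.76, 1.46, 0], [2.76, 1.46, 0], [0, 0, 0], [0, 0, 0], [0, 0, 0], [0, 0, 0]], fingers=[15, 15, 15, 15, 15, 15, 15, 15, 15, 15, 15, 15])

```text
time_s: 14.57
ee_pos: [0.4621, 0.4019, 0.253]
tcp_rot: [-0.082, 0.515, 0.852, 0.049]
ft_force: [0.8, 0.9, 3.1]
gripper_width: 0.237
grasp_force: 59.4
```

```bash
python3 s.py
python3 - <<'E'
from h import *
for n in('side','top'):
    im=grab(n); cv2.imwrite(f'pics/{n}1.png',im['color'][:,:,::-1]); np.savez(f'{n}1.npz',**im)
E
```

```text
14.57 tcp [462.1 401.9 253. ] yaw_y 27.7 z [-0.089  0.167 -0.982] q [-0.9   0.36  0.23  1.74 -0.31  1.03 -0.05] F [0.8 0.9 3.1] w 0.237 g 59.4
```

View pics/side1.png

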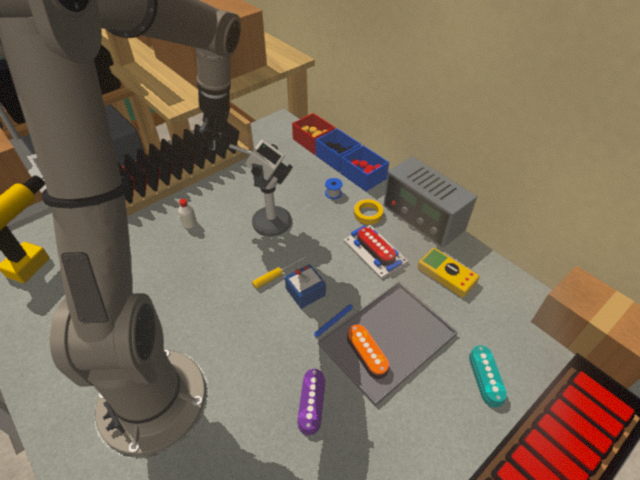

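The side view shows the camera at (270,160) turned towards the lamp in the nest at (376,245). Now I release, back off along the tool axis and verify.

Request:
carry_out(xyz=[[0, 0, 0], [0, 0, 0], [0, 0, 0], [0, 0, 0], [0, 0, 0], [1, -2, 10], [2, -4, 25], [3, -6, 34], [3, -6, 34], [0, 0, 0], [0, 0, 0], [0, 0, 0]], dr=[[0, 0, 0], [0, 0, 0], [0, 0, 0], [0, 0, 0], [0, 0, 0], [0, 0, 0], [0, 0, 0], [0, 0, 0], [0, 0, 0], [0, 0, 0], [0, 0, 0], [0, 0, 0]], fingers=[85, 85, 85, 85, 85, 85, 85, 85, 85, 85, 85, 85])

```text
time_s: 15.67
ee_pos: [0.4714, 0.3836, 0.3562]
tcp_rot: [-0.082, 0.516, 0.851, 0.049]
ft_force: [0.4, -0.4, -0.2]
gripper_width: 0.999
grasp_force: 0.0
```

```bash
python3 s.py
cat > aim.py <<'E'
from h import *
im=grab('wrist'); cv2.imwrite('pics/w7.png',im['color'][:,:,::-1]); np.savez('w7.npz',**im)
W=cloud(im); V=im['color'].max(-1).astype(int)
g=np.array([.4638,.3983,.2617])
m=(np.linalg.norm(W-g,axis=-1)<.065)&(V<75)
k,l,st,ce=cv2.connectedComponentsWithStats(m.astype(np.uint8)); i=1+np.argmax(st[1:,4]); p=W[l==i]
c=p.mean(0); d=np.linalg.svd(p-c,full_matrices=False)[2][0]; d*=np.sign(d@[.47,-.88,0])
s=(p-c)@d; mid=c+d*(s.min()+s.max())/2
az=np.arctan2(d[1],d[0]); drop=np.arcsin(-d[2]); print(len(p),'len',np.ptp(s),'mid surf',mid.round(4),'az',np.degrees(az),'tilt',.407-np.arcsin(d[2]) if 0 else drop+.407)
r=cv2.minAreaRect((p[:,:2]*1000).astype(np.float32)); print(r)
A=np.array([.5315,.2699]); v=A-mid[:2]; print('az from A',np.degrees(np.arctan2(v[1],v[0])),'dist',np.linalg.norm(v))
E
python3 aim.py
```

```text
15.67 tcp [471.4 383.6 356.2] yaw_y 27.6 z [-0.09   0.168 -0.982] q [-0.89  0.27  0.26  1.62 -0.27  1.24 -0.08] F [ 0.4 -0.4 -0.2] w 0.999 g 0.0
5159 len 0.08822138474677022 mid surf [0.4644 0.3993 0.2693] az -62.046078617029345 tilt 0.5184242672068776
((464.5950012207031, 399.91668701171875), (21.636890411376953, 87.82815551757812), 27.42726707458496)
az from A -62.604030999703596 dist 0.14576721681417512
```

View pics/w7.png

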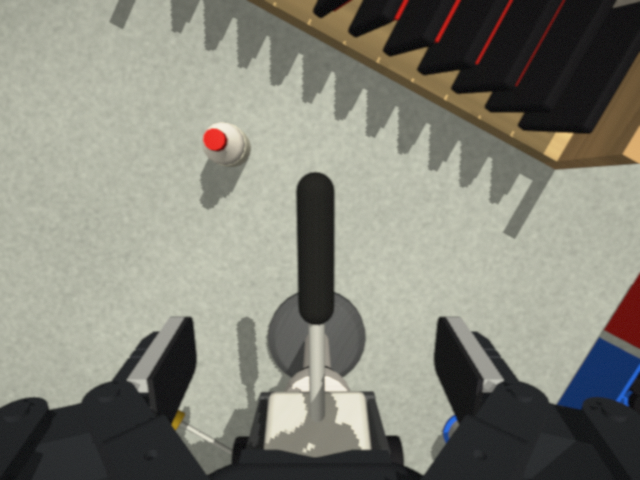

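The bar (col 316, rows 172–325) is free between the open fingers, and the aim matches within about 1°. Next is the switch box.

Request:
carry_out(xyz=[[0, 0, 40], [0, 0, 40], [-2, -38, 0], [-2, -38, 0], [-2, -38, 0], [-2, -38, 0], [-2, -38, 0], [-2, -38, 0], [-2, -38, 0], [-2, -38, 0], [-2, -39, 0], [-2, -39, 0], [0, 0, -40], [0, 0, -40], [0, 0, -40], [0, 0, -40], [0, 0, -20], [0, 0, 0], [0, 0, 0], [0, 0, 0]], dr=[[-4.8, -2.6, 0], [-4.8, -2.6, 0], [0, 0, -3.5], [0, 0, -3.5], [0, 0, -3.5], [0, 0, -3.5], [0, 0, -3.5], [0, 0, -3.5], [0, 0, -3.5], [0, 0, -3.5], [0, 0, -3.5], [0, 0, -3.5], [0, 0, 0], [0, 0, 0], [0, 0, 0], [0, 0, 0], [0, 0, 0], [0, 0, 0], [0, 0, 0], [0, 0, 0]], fingers=[85, 85, 85, 85, 85, 85, 85, 85, 85, 85, 85, 85, 85, 85, 85, 85, 85, 85, 85, 85])

```text
time_s: 17.38
ee_pos: [0.4523, 0.002, 0.257]
tcp_rot: [0.0, 0.751, 0.66, 0.001]
ft_force: [0.2, 0.3, -0.1]
gripper_width: 0.996
grasp_force: 0.0
```

```bash
python3 s.py
python3 - <<'E'
from h import *
im=grab('wrist'); cv2.imwrite('pics/w8.png',im['color'][:,:,::-1]); np.savez('w8.npz',**im)
W=cloud(im); hsv=cv2.cvtColor(im['color'],cv2.COLOR_RGB2HSV); H,S,V=[hsv[...,i].astype(int) for i in range(3)]
r=((H<8)|(H>170))&(S>120)&(V>40)&(abs(W[...,0]-.445)<.06)&(abs(W[...,1])<.06)
k,l,st,ce=cv2.connectedComponentsWithStats(r.astype(np.uint8))
for i in range(1,k):
    if st[i,4]>20: print(st[i],np.nanmean(W[l==i],0).round(4),np.nanmax(W[l==i],0).round(4),np.nanmin(W[l==i],0).round(4))
t=(abs(W[...,2]-.055)<.004)&(abs(W[...,0]-.445)<.07)&(abs(W[...,1])<.07); print(cv2.minAreaRect((W[t][:,:2]*1000).astype(np.float32)))
E
```

```text
17.38 tcp [452.3   2.  257. ] yaw_y -7.4 z [ 0.002  0.001 -1.   ] q [-0.69  0.08  0.59  2.08 -0.05  1.   -0.2 ] F [ 0.2  0.3 -0.1] w 0.996 g 0.0
[326 165  12  12 116] [0.47   0.03   0.0593] [0.4743 0.0346 0.0611] [0.4653 0.0253 0.056 ]
[266 213  20  19 285] [0.4256 0.0069 0.1062] [0.4321 0.0127 0.1103] [ 4.184e-01 -2.000e-04  1.009e-01]
[352 216   8  13  93] [ 0.486  -0.0214  0.0351] [ 0.4895 -0.0166  0.0373] [ 0.4825 -0.0276  0.0303]
((444.21795654296875, 3.7396697998046875), (78.59151458740234, 79.91326904296875), 82.59150695800781)
```

View pics/w8.png

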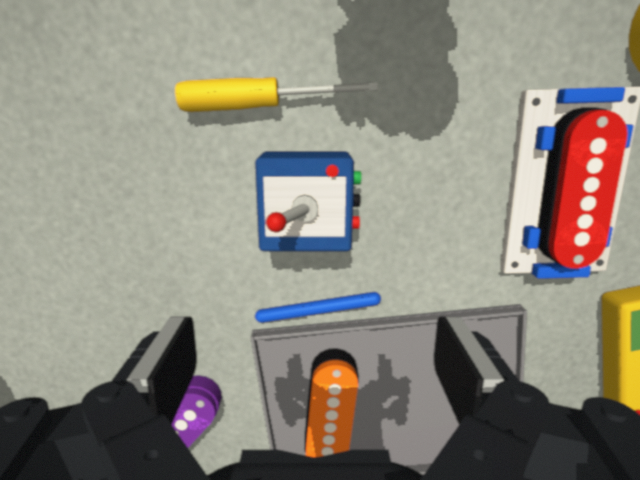

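The toggle ball is at (275,222), leaning to the robot; the small red light at (332,170) is separate. I straddle the ball, so the near finger can push it over.

Request:
carry_out(xyz=[[1, 1, -40], [0, 0, -40], [0, 0, -40], [0, 0, -30], [0, 0, -15], [0, 0, 0], [0, 0, 0], [0, 0, 0]], dr=[[0, 0, 0], [0, 0, 0], [0, 0, 0], [0, 0, 0], [0, 0, 0], [0, 0, 0], [0, 0, 0], [0, 0, 0]], fingers=[85, 85, 85, 85, 85, 85, 85, 85])

```text
time_s: 18.1
ee_pos: [0.4543, 0.0031, 0.0927]
tcp_rot: [0.001, 0.751, 0.66, 0.002]
ft_force: [-0.1, 0.1, -0.5]
gripper_width: 0.997
grasp_force: 0.0
```

```bash
python3 s.py
```

```text
18.1 tcp [454.3   3.1  92.7] yaw_y -7.4 z [ 0.004  0.002 -1.   ] q [-0.56  0.37  0.5   2.22 -0.32  0.6   0.04] F [-0.1  0.1 -0.5] w 0.997 g 0.0
```

Request:
carry_out(xyz=[[5, -0.6, 0], [6, -0.8, 0], [6, -0.8, 0], [6, -0.8, 0], [6, -0.8, 0], [6, -0.8, 0], [4, -0.5, 0], [0, 0, 0], [0, 0, 0]], dr=[[0, 0, 0], [0, 0, 0], [0, 0, 0], [0, 0, 0], [0, 0, 0], [0, 0, 0], [0, 0, 0], [0, 0, 0], [0, 0, 0]], fingers=[85, 85, 85, 85, 85, 85, 85, 85, 85])

```text
time_s: 18.85
ee_pos: [0.4921, -0.0025, 0.0909]
tcp_rot: [0.0, 0.751, 0.66, 0.001]
ft_force: [0.7, 0.0, -0.1]
gripper_width: 0.996
grasp_force: 0.0
```

```bash
python3 s.py
cat > tog.py <<'E'
from h import *
for n in('top','side'):
    im=grab(n); W=cloud(im); hsv=cv2.cvtColor(im['color'],cv2.COLOR_RGB2HSV); H,S,V=[hsv[...,i].astype(int) for i in range(3)]
    cv2.imwrite(f'pics/{n}2.png',im['color'][:,:,::-1])
    r=((H<8)|(H>170))&(S>110)&(V>40)&(abs(W[...,0]-.445)<.06)&(abs(W[...,1])<.06)&(W[...,2]>.085)
    print(n,r.sum(),W[r].mean(0).round(4) if r.any() else '')
E
python3 tog.py
```

```text
18.85 tcp [492.1  -2.5  90.9] yaw_y -7.4 z [ 0.002  0.001 -1.   ] q [-0.51  0.43  0.49  2.14 -0.33  0.64  0.07] F [ 0.7  0.  -0.1] w 0.996 g 0.0
top 0 
side 22 [ 0.456  -0.0033  0.1646]
```

Request:
carry_out(xyz=[[2, -0.3, 0], [2, -0.3, 0], [2, -0.3, 0], [0, 0, 0], [0, 0, 0]], dr=[[0, 0, 0], [0, 0, 0], [0, 0, 0], [0, 0, 0], [0, 0, 0]], fingers=[85, 85, 85, 85, 85])

```text
time_s: 19.37
ee_pos: [0.4974, -0.0032, 0.0908]
tcp_rot: [-0.0, 0.751, 0.66, 0.001]
ft_force: [-1.0, 0.0, -0.2]
gripper_width: 0.996
grasp_force: 0.6
```

```bash
python3 s.py
```

```text
19.37 tcp [497.4  -3.2  90.8] yaw_y -7.4 z [ 0.001  0.001 -1.   ] q [-0.51  0.44  0.48  2.13 -0.34  0.65  0.08] F [-1.   0.  -0.2] w 0.996 g 0.6
```

Request:
carry_out(xyz=[[1.5, -0.2, 0], [1.5, -0.2, 0], [0, 0, 0], [0, 0, 0]], dr=[[0, 0, 0], [0, 0, 0], [0, 0, 0], [0, 0, 0]], fingers=[85, 85, 85, 85])

```text
time_s: 19.7
ee_pos: [0.4984, -0.0034, 0.0903]
tcp_rot: [-0.002, 0.751, 0.66, -0.001]
ft_force: [-5.2, 0.5, 1.6]
gripper_width: 0.995
grasp_force: 3.1
```

```bash
python3 s.py
```

```text
19.7 tcp [498.4  -3.4  90.3] yaw_y -7.4 z [-0.004  0.001 -1.   ] q [-0.51  0.44  0.48  2.12 -0.34  0.65  0.08] F [-5.2  0.5  1.6] w 0.995 g 3.1
```

Request:
carry_out(xyz=[[-6, 0.8, 0], [-7, 0.9, 0], [0, 0, 15], [0, 0, 35], [0, 0, 40], [0, 0, 40], [0, 0, 40], [0, 0, 0], [0, 0, 0], [0, 0, 0]], dr=[[0, 0, 0], [0, 0, 0], [0, 0, 0], [0, 0, 0], [0, 0, 0], [0, 0, 0], [0, 0, 0], [0, 0, 0], [0, 0, 0], [0, 0, 0]], fingers=[85, 85, 85, 85, 85, 85, 85, 85, 85, 85])

```text
time_s: 20.53
ee_pos: [0.4872, -0.0017, 0.2608]
tcp_rot: [-0.0, 0.751, 0.66, 0.001]
ft_force: [-1.2, -0.1, 0.1]
gripper_width: 0.992
grasp_force: 0.0
```

```bash
python3 s.py
python3 - <<'E'
from h import *
im=grab('wrist'); W=cloud(im); hsv=cv2.cvtColor(im['color'],cv2.COLOR_RGB2HSV); H,S,V=[hsv[...,i].astype(int) for i in range(3)]
cv2.imwrite('pics/w9.png',im['color'][:,:,::-1])
r=((H<8)|(H>170))&(S>120)&(V>40)&(abs(W[...,0]-.445)<.06)&(abs(W[...,1])<.06)&(W[...,2]>.085)
print(r.sum(),W[r].mean(0).round(4))
r=((H<6)|(H>172))&(S>120)&(V>70)&(abs(W[...,0]-.684)<.06)&(abs(W[...,1]+.019)<.09)&(W[...,2]<.06)
print('lamp',cv2.minAreaRect((W[r][:,:2]*1000).astype(np.float32)),np.median(W[r][:,2]))
E
```

```text
20.53 tcp [487.2  -1.7 260.8] yaw_y -7.4 z [ 0.002  0.002 -1.   ] q [-0.67  0.15  0.62  2.   -0.11  1.02 -0.13] F [-1.2 -0.1  0.1] w 0.992 g 0.0
286 [0.464  0.0017 0.1077]
lamp ((683.681396484375, -19.79778289794922), (136.0767059326172, 47.8044548034668), 84.36386108398438) 0.04135327616262266
```

```bash
python3 -c "
from cell import ctrl
print(ctrl.finish_job())"
```

```text
the job is handed in; nothing more can be done
None
```

The job is handed in at about 20.5 s of the 67 s allowed: the red lamp is down in the nest and let go, the camera is aimed at the lens middle to within about 1° by measurement, and the toggle is fully over; the hand-in call gave no verdict.

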